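# Stop a rocking microscope-lamp unit with a wedge

### The arm

A 7-joint arm with a two-finger parallel gripper is mounted at the origin on the work surface. World frame = base frame: x ahead of the robot, y to its left, z up, the work surface at z = 0. Lengths are in m, angles in rad, forces in N, time in s.
With the tool pointing down it reaches from about 0.4 to 0.85 m from the base axis. Payload 10.4 kg.
Tool frame: the origin (TCP) lies midway between the tips of the shut fingers; the grasp point (between the pads) lies 19 mm behind it; y points along the fingers, x is the direction in which the jaws open and shut, and the axes are right-handed (so a half turn about y gives the same grasp; the last joint's range is limited). The gripper opens to 87 mm and grips with 3 to 60 N. Pads are 19 mm wide; open, the fingers measure 117 mm over their backs; the gripper's body (75 mm by 190 mm) begins 51 mm behind the grasp point.
Start: joints at [1.108, 0.332, -0.065, 1.46, 0.022, 1.35, -0.088], TCP at [0.266, -0.566, 0.223] pointing down, gripper open.
Joint ranges: [-2.6, 2.6], [-0.5, 2.12], [-1.47, 1.34], [0.16, 2.42], [-1.27, 4.41], [0.06, 2.06], [-2.6, 2.6]. Speed limits (rad/s): [2.22, 2.22, 2.79, 2.79, 3.14, 3.14, 3.14].

### API

Orientations are given as [roll, pitch, yaw] about the fixed x, y, z axes, in that order (R = Rz(yaw) Ry(pitch) Rx(roll)).
In Python, from plant import robot gives the robot as it stands. The module is installed in compiled form; this text tells all that it offers.
- The arm moves only by the shell command python3 -m crank 'ROWS' [FORCE]. ROWS is JSON, a list of rows, each a list of 5 numbers: the shift along the tool's x, y, z in cm, then the turn about the tool's y in degrees, then the opening, from 0 (shut) to 1 (fully open). A call has exactly 10 rows; each row is the pose to reach, as a shift and turn from the pose measured when the call began, along the tool's axes at that moment; what a row does not reach only later rows make up. A row lasts 1/10 s, in which the tool goes at most 50 mm and 8.59 degrees, less where a joint would pass 70% of its speed; a pose out of reach is approached as far as the arm can. A call with a gripper value outside its range is refused whole. The fingers move at their own pace and stop on an object; FORCE is the grip in N (left out, the last holds). Time passes only in rows, so rows that repeat a pose let the fingers close, or fill a call up. It gives the time, the measured TCP pose, the force and the opening at its end, in the units of the state.
- robot.read_state(): the state, without advancing time (a new reading comes with each control period).
- robot.snapshot(name): name is "scene" or "top"; returns (picture, depth): 400x640x3 uint8, blue, green, red; 400x640 float32, m along the optical axis (not along the pixel's ray), 0 where there is no reading.
- robot.camera_model(name): a dict with "mtx" (3x3 intrinsics, pixels), "k1" (the pictures are not rectified: a ray, as slopes to the right and down, at radius r is drawn at 1 + k1 r^2 times it, then the intrinsics apply), "view" (4x4, takes a point from world to camera coordinates). Camera axes: x right, y down, z forward; pixel columns grow to the right and rows downward; lengths in m; the calibration is good to about 2 mm. A picture is of the moment at which its call begins. camera_model takes no time and is no camera call.
- robot.job_done(): hands the job in, once; it reports no verdict.
The state is a dict: "time": time; "joint_pos": joint angles; "dq": joint speeds; "effort": joint torques, N m; "tool_pos": TCP position; "eef_rot": TCP orientation; "ft_force": force on the tool from outside, world axes, zero at the start; "torque": the same for the moment, N m; "grip_width": finger opening in m.
Only numpy, scipy, OpenCV 4.12 (cv2) and the standard library are available. Lean on these libraries where they do the work, as an engineer would, in place of code of your own. Each camera call takes 0.05 s, during which the arm holds its last target.

### The job

The white lamp unit on the mat rocks because one foot is short: first press down on the corner over the short foot, the one the wedge points at, to feel it rock. Then push the loose wedge along the mat, thin end first, under the short foot until it is snug, and press firmly on the same corner again; if it still rocks push the wedge further, and once it stays put leave the wedge there. Only push and press gently with the fingertips: never lift or tip the wedge, and leave everything else where it stands.

Things in the scene. Friction and masses are not known exactly. Their poses are not given: they have to be found in the camera images.
- lamp_unit: White lamp unit on a fixed grey mat (2 mm thick). Case 220 (x) x 180 (y) mm, from 20 to 86 mm above the origin, which lies at foot level under its centre; x points away from the control panel. The corner foot at x +88, y -68 mm (far right seen from the robot) is short and hangs clear. The case rocks over the feet at (88,68) and (-88,-68), which stay put: it cannot slide or be lifted.
- rock (a joint): Tilt of the case, rad: 0 at rest (level, short foot up), grows as the corner over the short foot is pressed down, to about 0.065 at its stop (the corner sinks about 7 mm). About 2 N on that corner tips it; let go, it comes back to 0 (a snug wedge may make it -0.005).
- press_point (a point): Point on the flat top of the case near the corner over the short foot (30 mm in from both side faces); press downwards here, within 40 mm. Meet it slowly, then press on: about 10 N, held a moment, tips the case fully while it rocks and does not move it once the wedge is snug.
- short_foot (a point): Lowest point of the short black rubber foot (a ball of 12 mm radius, only its lower part shows). At rest it is 7 to 10 mm above the mat, differently each time. Good to about 1 mm only, so the snug fit is best found by feel.
- wedge: Loose black rubber wedge, about 80 g, 120 mm long (x), 50 wide (y); top slopes from 3 mm high at the thin end (x +60) to 21 at the upright back (x -60). Origin: centre of its underside. Lies flat on the mat, thin end towards the short foot, 35 to 90 mm from it. Slides with about 1 N; about 8 N seats it snug under the foot and it stays. Never push wedge or case with 45 N or more.
- wedge_back (a point): Middle of the wedge's upright back face, 10 mm above its underside: the place to push (face 50 mm wide, 21 mm high).
- slide_box: grey slide box, 61 x 86 x 30 mm tall, bystander on the mat beside the wedge; origin at the centre of its underside
- dish: round glass dish with lid, 64 mm across, 16 mm tall, bystander on the mat; origin at the centre of its underside
- vial: small amber jar, 28 mm across, 50 mm tall, bystander on the mat beside the unit; origin at the centre of its underside
- bottle_a: amber bottle, 64 mm across, 130 mm tall, bystander left of the mat; origin at the centre of its underside
- bottle_b: amber jar, 60 mm across, 100 mm tall, bystander left of the mat; origin at the centre of its underside
- beaker: open glass beaker, 70 mm across, 90 mm tall, bystander left of the mat; origin at the centre of its underside
- tip_box: white box with clear lid, 120 x 85 x 65 mm tall, bystander right of the mat; origin at the centre of its underside
Mind the look-alikes: they are no part of the job. Of the things like the wedge, leave any that is orange; of the rest the larger one is meant.

How it is judged:
On the way, in this order (a step that is already met when the one before it is completed fails the run):
1. the corner over the short foot is pressed down by the fingers and the case is felt to rock (tilt over 0.03 rad) (value of joint rock above 0.03 rad and contact force between the fingers and lamp_unit above 1 N and horizontal distance between the grasp point and press_point below 0.055 m), for 0.05 s.
2. with the wedge under the short foot, the same corner is pressed with at least 4 N and the case does not rock (tilt under 0.012 rad) (value of joint rock below 0.012 rad and contact force between the fingers and lamp_unit above 4 N and horizontal distance between the grasp point and press_point below 0.055 m and contact force between wedge and lamp_unit above 2 N and x of short_foot in the frame of wedge between 0.003 and 0.043 m and y of short_foot in the frame of wedge between -0.022 and 0.022 m), for 0.2 s.
At the end, for the whole second after the job is handed in: The wedge lies flat and still with the short foot over its slope (foot 17 to 57 mm from the thin end and within 22 mm of the wedge's centre line), and the case is level (tilt under 0.012 rad, about 1.3 mm at the foot) (value of joint rock below 0.012 rad and linear speed of wedge below 0.01 m/s and angle between wedge's own z axis and vertical below 0.05 rad and x of short_foot in the frame of wedge between 0.003 and 0.043 m and y of short_foot in the frame of wedge between -0.022 and 0.022 m); the robot touches nothing.
It fails at once if the wedge is lifted (its underside's centre over 12 mm above the bench) or tipped (over 0.2 rad) (height (world z) of wedge above 0.012 m or angle between wedge's own z axis and vertical above 0.2 rad).
It fails at once if the case or the wedge is pushed with 45 N or more (contact force between the fingers and lamp_unit above 45 N or contact force between the fingers and wedge above 45 N).
It fails at once if another thing on the bench is disturbed (moved over 20 mm) (distance of any of slide_box, dish, vial, bottle_a, bottle_b, beaker, tip_box from where it was at the start of the episode above 0.02 m).
It also fails if it takes over 51 s, if anything falls off the work surface, if the arm or the gripper's body presses on something with over 40 N, if the wrist force passes 120 N, or if a joint passes its speed limit or range.

## Working session

There is one attempt and no reset: what is moved stays moved. The work goes in short steps, Python scripts to look and compute and a shell command to move; the robot and the scene stay as the last step left them, time stands still between calls to the robot, and variables do not carry over. Pictures are saved under pics/ and viewed, and the job is handed in when it is done.

```bash
mkdir -p pics
python3 - <<'E'
from plant import robot
import cv2,numpy as np
s=robot.read_state()
for k in s: print(k,np.round(s[k],4))
for n in("scene","top"):
    p,d=robot.snapshot(n); cv2.imwrite(f"pics/{n}0.png",p); np.save(f"{n}0.npy",d)
    m=robot.camera_model(n); print(n,np.round(m["mtx"],2).tolist(),m["k1"],np.round(m["view"],4).tolist())
E
```

```text
time 0.0
joint_pos [ 1.1084  0.3329 -0.0647  1.4609  0.0216  1.3499 -0.0885]
dq [-0.      0.0017 -0.0002 -0.0004 -0.0013 -0.0011 -0.0002]
effort [ 2.00000e-03 -6.23263e+01  2.56000e-02 -3.89906e+01 -6.15000e-02
  3.96000e-02  2.00000e-04]
tool_pos [ 0.2659 -0.5652  0.2217]
eef_rot [-1.5709e+00  1.4000e-03 -1.1310e+00]
ft_force [-0.1454  0.2135 -0.5686]
torque [-0.0161  0.0492  0.0074]
grip_width 0.087
scene [[377.71, 0.0, 321.27], [0.0, 377.71, 196.32], [0.0, 0.0, 1.0]] -0.006449072559414156 [[-0.1614, 0.9869, 0.0052, 0.1031], [0.6551, 0.111, -0.7474, -0.2968], [-0.7381, -0.1172, -0.6644, 1.518], [0.0, 0.0, 0.0, 1.0]]
top [[421.17, 0.0, 319.04], [0.0, 421.17, 200.87], [0.0, 0.0, 1.0]] -0.05922016351124311 [[0.002, -0.9998, -0.0221, 0.0029], [-0.9862, 0.0017, -0.1654, 0.538], [0.1654, 0.0221, -0.986, 1.172], [0.0, 0.0, 0.0, 1.0]]
```

View pics/scene0.png

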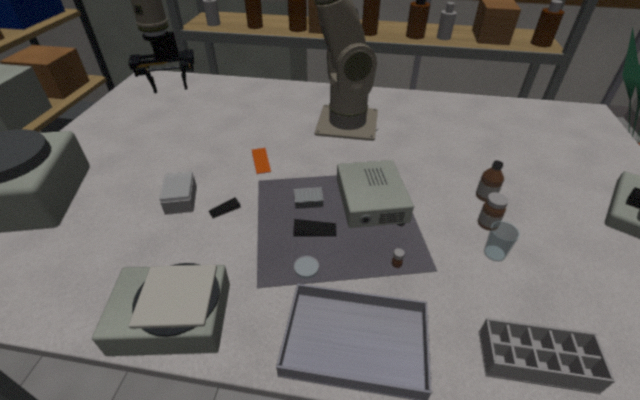

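View pics/top0.png

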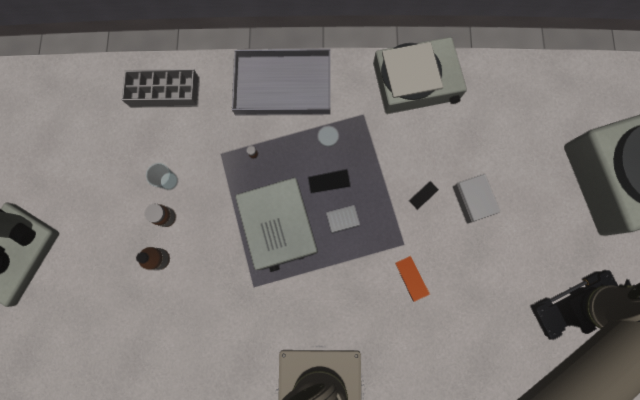

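```bash
cat > h.py <<'E'
from plant import robot
import cv2,numpy as np
from scipy.optimize import brentq
def ray(n,uv):
    m=robot.camera_model(n);K=m["mtx"];k=m["k1"];V=np.array(m["view"])
    uv=np.atleast_2d(np.asarray(uv,float))
    s=cv2.undistortPoints(uv.reshape(-1,1,2),np.array(K),np.array([k,0,0,0,0.])).reshape(-1,2)
    R=V[:3,:3];c=-R.T@V[:3,3]
    return c,np.c_[s,np.ones(len(s))]@R
def onz(n,uv,z):
    c,d=ray(n,uv); return c+d*((z-c[2])/d[:,2])[:,None]
def proj(n,P):
    m=robot.camera_model(n);V=np.array(m["view"]);R=V[:3,:3]
    return cv2.projectPoints(np.atleast_2d(P).astype(float),cv2.Rodrigues(R)[0],V[:3,3],np.array(m["mtx"]),np.array([m["k1"],0,0,0,0.]))[0].reshape(-1,2)
E
python3 - <<'E'
import cv2,numpy as np
from h import *
p=cv2.imread("pics/top0.png")
c=p[110:290,210:410]; cv2.imwrite("pics/crop_t.png",cv2.resize(c,None,fx=4,fy=4,interpolation=cv2.INTER_CUBIC)[:600])
g=cv2.imread("pics/scene0.png")[150:290,245:435]; cv2.imwrite("pics/crop_s.png",cv2.resize(g,None,fx=4,fy=4,interpolation=cv2.INTER_CUBIC))
E
```

```text
(no output)
```

View pics/crop_t.png

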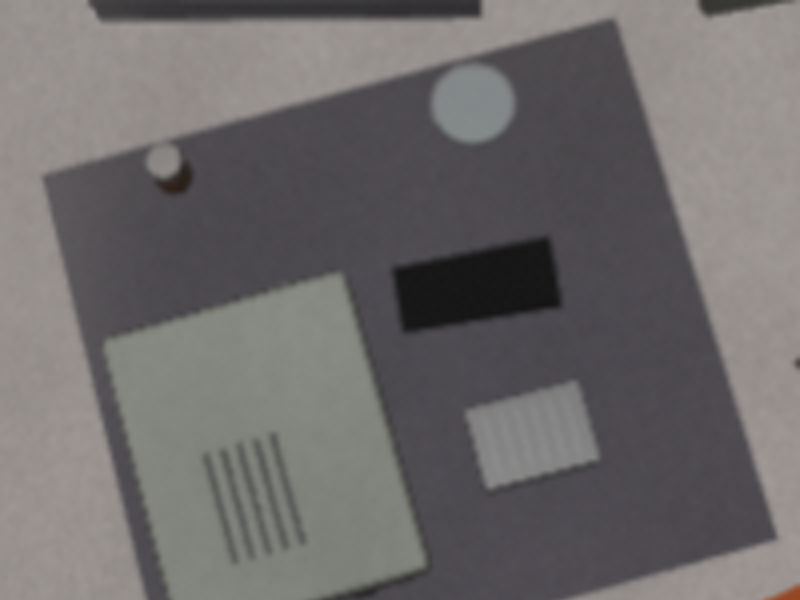

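View pics/crop_s.png

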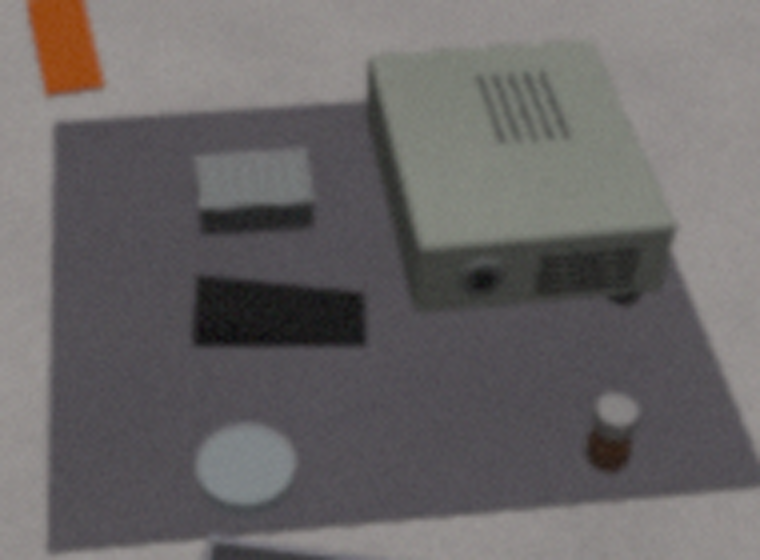

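The wedge candidates in the top picture are the black one on the mat at (329,181), the small black one off the mat at (424,195) and the orange one at (412,279). I choose (329,181): it is the larger of the two that aren't orange, and it lies on the mat. The crop shows its thin end pointing left, towards the case's far right corner at about (296,178).

```bash
cat > meas.py <<'E'
from h import *
p=cv2.imread("pics/top0.png")
hsv=cv2.cvtColor(p,cv2.COLOR_BGR2HSV)
# wedge
def sub(c,win=3):
    g=cv2.cvtColor(p,cv2.COLOR_BGR2GRAY)
    q=c.reshape(-1,1,2).astype(np.float32).copy()
    return cv2.cornerSubPix(g,q,(win,win),(-1,-1),(cv2.TERM_CRITERIA_EPS+cv2.TERM_CRITERIA_MAX_ITER,50,.01)).reshape(-1,2)
g=cv2.GaussianBlur(cv2.cvtColor(p,cv2.COLOR_BGR2GRAY),(3,3),0)
def quad(mask,seed):
    n,l,st,ce=cv2.connectedComponentsWithStats(mask)
    m=(l==l[seed[1],seed[0]]).astype(np.uint8)
    m=cv2.morphologyEx(m,cv2.MORPH_CLOSE,np.ones((5,5)))
    c=max(cv2.findContours(m,0,1)[0],key=cv2.contourArea)
    print("area",m.sum(),"bbox",cv2.boundingRect(c))
    return cv2.boxPoints(cv2.minAreaRect(c)),c
wm=(g<52).astype(np.uint8); b,c=quad(wm,(329,181)); print("wedge box",b.tolist())
bs=sub(b); print("sub",np.round(bs,2).tolist())
W=[]
for u in bs:
    z=.005 if u[0]<329 else .023
    W.append(onz("top",u,z)[0])
W=np.array(W);print(np.round(W,4))
cm=((p[...,1]>118)&(p[...,1].astype(int)-p[...,2]>2)).astype(np.uint8)
cm=(g>105).astype(np.uint8)
b2,c2=quad(cm,(276,200)); b2s=sub(b2); print("case",np.round(b2,1).tolist(),np.round(b2s,2).tolist())
C=onz("top",b2s,.088); print(np.round(C,4)); print([round(float(np.linalg.norm(C[i]-C[i-1])),4) for i in range(4)])
print("wedge sides",[round(float(np.linalg.norm((W[i]-W[i-1])[:2])),4) for i in range(4)])
E
python3 meas.py
```

```text
area 696 bbox (308, 169, 42, 24)
wedge box [[307.37835693359375, 175.270263671875], [347.10809326171875, 168.64865112304688], [350.02703857421875, 186.16217041015625], [310.29730224609375, 192.78378295898438]]
sub [[307.739990234375, 176.55999755859375], [346.6000061035156, 168.7899932861328], [349.69000244140625, 186.36000061035156], [310.5, 192.60000610351562]]
[[ 0.6191  0.0381  0.005 ]
 [ 0.6384 -0.0784  0.023 ]
 [ 0.585  -0.087   0.023 ]
 [ 0.5699  0.0295  0.005 ]]
area 4829 bbox (236, 179, 80, 90)
case [[233.5, 195.3000030517578], [294.70001220703125, 177.5], [316.1000061035156, 251.3000030517578], [254.89999389648438, 269.1000061035156]] [[233.4600067138672, 195.25], [294.7200012207031, 177.77000427246094], [315.94000244140625, 251.1199951171875], [255.47999572753906, 269.05999755859375]]
[[0.5472 0.2427 0.088 ]
 [0.5969 0.0707 0.088 ]
 [0.3915 0.0102 0.088 ]
 [0.3424 0.1751 0.088 ]]
[0.2156, 0.1791, 0.214, 0.172]
wedge sides [0.05, 0.1181, 0.0541, 0.1175]
```

Run:
```python
from h import *
o=np.array([245,150])
print("scene case far-right, far-left, near-right,near-left top corners",np.round(onz("scene",np.array([[418,249],[671,230],[371,60],[592,43]])/4+o,.088),4).tolist())
W=np.array([[197,278,.023],[194,345,.002],[365,345,.002],[362,292,.005]])
for u in W: print(np.round(onz("scene",u[:2]/4+o,u[2]),4))
# wedge edges from thresholded contour, split-line fit
p=cv2.imread("pics/top0.png");g=cv2.cvtColor(p,cv2.COLOR_BGR2GRAY)
up=cv2.resize(g[160:202,298:360],None,fx=8,fy=8,interpolation=cv2.INTER_CUBIC)
m=(cv2.GaussianBlur(up,(9,9),0)<50).astype(np.uint8)
c=max(cv2.findContours(m,0,1)[0],key=cv2.contourArea)
q=cv2.approxPolyDP(c,20,True).reshape(-1,2); q=(q+.5)/8-.5+[298,160]
print(q.tolist())
for u in q: print(np.round(onz("top",u,.005 if u[0]<329 else .023),4))
cen=np.array([.4695,.1247]);a=np.deg2rad(16.6);R=np.array([[np.cos(a),-np.sin(a)],[np.sin(a),np.cos(a)]])
print("foot",cen+R@[.088,-.068],"press",cen+R@[.08,-.06])
# slide box top in top
print("slidebox",np.round(onz("top",np.array([[465,408],[578,381],[600,460],[487,490]])/4+[210,110],.032),3).tolist())
print("vial, dish",np.round(onz("top",[[251,151],[328,135]],.03),3).tolist())
```

```text
scene case far-right, far-left, near-right,near-left top corners [[0.6063, 0.0702, 0.088], [0.5595, 0.2367, 0.088], [0.4047, 0.0125, 0.088], [0.3538, 0.1795, 0.088]]
[[ 0.5945 -0.0853  0.023 ]]
[[ 0.6389 -0.0786  0.002 ]]
[[0.6191 0.0391 0.002 ]]
[[0.5712 0.0305 0.005 ]]
[[346.6875, 169.4375], [308.5625, 176.4375], [310.3125, 191.9375], [349.1875, 186.3125]]
[[ 0.6364 -0.0787  0.023 ]]
[[0.6195 0.0356 0.005 ]]
[[0.5719 0.0301 0.005 ]]
[[ 0.5852 -0.0856  0.023 ]]
foot [0.5732592  0.08467464] press [0.56330711 0.09005571]
slidebox [[0.507, -0.018, 0.032], [0.527, -0.1, 0.032], [0.469, -0.115, 0.032], [0.448, -0.034, 0.032]]
vial, dish [[0.693, 0.208, 0.03], [0.741, -0.023, 0.03]]
```

Run:
```python
from h import *
def dep(n,u):
    d=np.load(f"{n}0.npy"); u=np.array(u); x,y=np.round(u).astype(int)
    z=np.median(d[y-1:y+2,x-1:x+2]); m=robot.camera_model(n);V=np.array(m["view"]);c,r=ray(n,u); return (c+r*z)[0]
for u in [(276,200),(290,190),(276,240),(250,215),(300,245)]: print("top case",np.round(dep("top",u),4))
for u in [(359,200),(390,205),(360,170)]: print("scene case",np.round(dep("scene",u),4))
for u in [(290,160),(370,200)]: print("top mat",np.round(dep("top",u),4))
for u in [(312,184),(329,181),(345,178)]: print("top wedge",np.round(dep("top",u),4))
for u in [(290,240),(340,260)]: print("scene mat",np.round(dep("scene",u),4))
# triangulate corners
T=[[294.72,177.77],[233.46,195.25],[315.94,251.12],[255.5,269.06]]
S=np.array([[418,249],[671,230],[371,60],[592,43]])/4+[245,150]
for t,s in zip(T,S):
    a,b=ray("top",t);c,d=ray("scene",s);A=np.c_[b[0],-d[0]];k,res,_,_=np.linalg.lstsq(A,c-a,rcond=None)
    print("tri",np.round(a+b[0]*k[0],4),np.round(c+d[0]*k[1],4))
# mat corners in both
Tm=np.array([[45,176],[613,20],[776,538]])/4+[210,110]
Sm=np.array([[758,484],[52,550],[56,124]])/4+[245,150]
print(np.round(onz("top",Tm,.002),4).tolist(),np.round(onz("scene",Sm,.002),4).tolist())
```

```text
top case [0.5341 0.1228 0.084 ]
top case [0.5627 0.0839 0.0834]
top case [0.422  0.1206 0.0854]
top case [0.4916 0.1947 0.0854]
top case [0.4084 0.0543 0.084 ]
scene case [0.5514 0.0908 0.086 ]
scene case [0.5561 0.1761 0.0847]
scene case [0.4141 0.0819 0.0848]
top mat [0.6721 0.0929 0.0007]
top mat [ 0.5477 -0.1484  0.0013]
top wedge [0.5962 0.0252 0.0049]
top wedge [ 0.6035 -0.026   0.0133]
top wedge [ 0.611  -0.0735  0.02  ]
scene mat [ 0.6531 -0.0854  0.0008]
scene mat [0.7007 0.06   0.002 ]
tri [0.5985 0.0712 0.0807] [0.5987 0.0698 0.0807]
tri [0.5487 0.2446 0.0798] [0.5489 0.2384 0.0784]
tri [0.392  0.0105 0.0784] [0.3919 0.0112 0.0784]
tri [0.3425 0.1766 0.0791] [0.3423 0.1804 0.0798]
[[0.692, 0.3053, 0.002], [0.815, -0.1326, 0.002], [0.4149, -0.2459, 0.002]] [[0.6962, 0.3034, 0.002], [0.819, -0.128, 0.002], [0.42, -0.2422, 0.002]]
```

```bash
python3 -m crank '[[-1.5,0,1.8,-3,0],[-4.2,0,5,-9,0],[-7.2,0,8.5,-17,0],[-10.2,0,12,-25,0],[-13.2,0,15.5,-33,0],[-16.2,0,19,-41,0],[-19.2,0,22.5,-49,0],[-22.2,0,26,-57,0],[-25,0,29.5,-65,0],[-28,0,33,-73,0]]' 20
```

```text
time: 1.1
tool_pos: [0.4456, -0.1697, 0.2221]
eef_rot: [-1.57, 0.001, 0.148]
ft_force: [1.6, -0.0, -0.0]
grip_width: 0.0145
```

```bash
python3 -m crank '[[1.5,0.5,2.4,0,0],[3.5,2,5.5,0,0],[6,3.5,9,0,0],[8.5,5,13,0,0],[11,6.5,17,0,0],[13,8,20.5,0,0],[14.5,9.5,22.8,0,0],[15.2,10.2,23.8,0,0],[15.4,10.5,24,0,0],[15.4,10.5,24,0,0]]'
python3 - <<'E'
from plant import robot
import numpy as np
s=robot.read_state(); print(np.round(s["tool_pos"],4),np.round(s["eef_rot"],4),np.round(s["ft_force"],2),s["grip_width"],np.round(s["joint_pos"],2))
E
```

```text
time: 2.1
tool_pos: [0.5622, 0.0894, 0.1169]
eef_rot: [-1.57, 0.002, 0.148]
ft_force: [0.3, -0.2, 0.1]
grip_width: 0.0004
[0.5622 0.0894 0.1169] [-1.5702e+00  1.5000e-03  1.4780e-01] [ 0.3  -0.19  0.06] 0.00044445433127705353 [ 0.32  0.37 -0.67  1.71  0.25  1.15 -0.27]
```

Right above the press point. I'll go down to 92 mm, then approach slowly.

```bash
python3 -m crank '[[0,0.4,0,0,0],[0,1.0,0,0,0],[0,1.6,0,0,0],[0,2.1,0,0,0],[0,2.4,0,0,0],[0,2.6,0,0,0],[0,2.8,0,0,0],[0,3.0,0,0,0],[0,3.2,0,0,0],[0,3.3,0,0,0]]'
python3 - <<'E'
from plant import robot
import numpy as np
s=robot.read_state(); print(np.round(s["tool_pos"],4),np.round(s["ft_force"],2))
E
```

```text
time: 3.1
tool_pos: [0.5632, 0.0888, 0.0846]
eef_rot: [-1.571, -0.001, 0.147]
ft_force: [2.8, -3.9, 6.3]
grip_width: 0.0002
[0.5632 0.0888 0.0846] [ 2.83 -3.9   6.32]
```

```bash
python3 -m crank '[[0,0.1,0,0,0],[0,0.2,0,0,0],[0,0.3,0,0,0],[0,0.4,0,0,0],[0,0.5,0,0,0],[0,0.6,0,0,0],[0,0.6,0,0,0],[0,0.6,0,0,0],[0,0.6,0,0,0],[0,0.6,0,0,0]]'
python3 - <<'E'
from plant import robot
import numpy as np
s=robot.read_state(); print(np.round(s["tool_pos"],4),np.round(s["ft_force"],2))
E
```

```text
time: 4.1
tool_pos: [0.5658, 0.0872, 0.0802]
eef_rot: [-1.573, -0.006, 0.145]
ft_force: [5.8, -6.1, 10.7]
grip_width: 0.0003
[0.5658 0.0872 0.0802] [ 5.82 -6.1  10.71]
```

```bash
python3 -m crank '[[0,-0.6,0,0,0],[0,-2,0,0,0],[0,-4,0,0,0],[0.3,-5,-3,0,0],[0.8,-5,-7,0,0.15],[1.2,-5,-11.5,0,0.15],[1.6,-5,-16,0,0.15],[1.9,-4,-20,0,0.15],[2,-2,-21.4,0,0.15],[2,0,-21.4,0,0.15]]'
python3 - <<'E'
from h import *
s=robot.read_state(); print(np.round(s["tool_pos"],4),np.round(s["eef_rot"],4),np.round(s["ft_force"],2),s["grip_width"])
p,d=robot.snapshot("top"); cv2.imwrite("pics/t1.png",cv2.resize(p[110:290,210:410],None,fx=4,fy=4,interpolation=cv2.INTER_CUBIC)[:600])
E
```

```text
time: 5.1
tool_pos: [0.6167, -0.1249, 0.0808]
eef_rot: [-1.574, -0.006, 0.141]
ft_force: [-0.7, 0.7, -1.6]
grip_width: 0.0131
[ 0.6167 -0.1249  0.0808] [-1.5738 -0.0056  0.141 ] [-0.75  0.67 -1.6 ] 0.013131383251218374
```

View pics/t1.png

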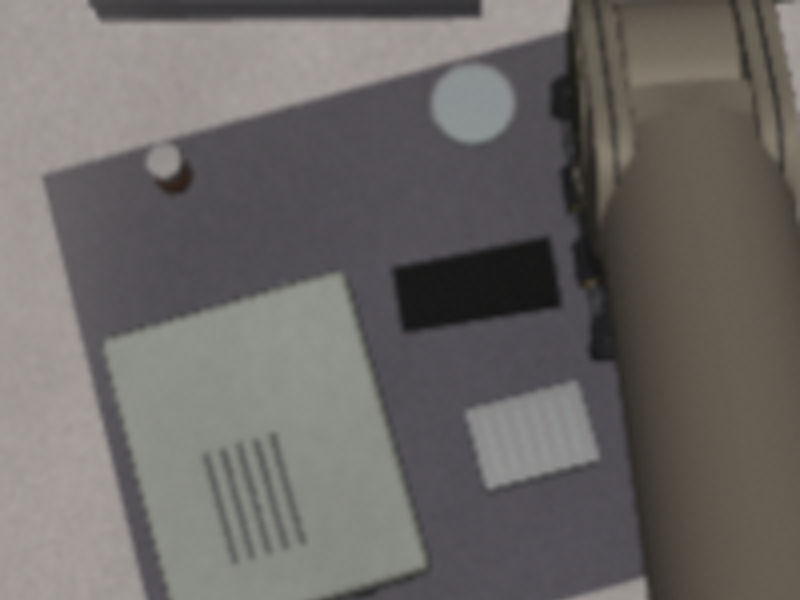

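```bash
python3 -m crank '[[0,0.8,0,0,0.15],[0,2.2,0,0,0.15],[0,3.8,0,0,0.15],[0,5.2,0,0,0.15],[0,6.2,0,0,0.15],[0,6.7,0,0,0.15],[0,7,0,0,0.15],[0,7,0.5,0,0.15],[0,7,1,0,0.15],[0,7,1.5,0,0.15]]'
python3 - <<'E'
from h import *
s=robot.read_state(); print(np.round(s["tool_pos"],4),np.round(s["eef_rot"],4),np.round(s["ft_force"],2),s["grip_width"])
E
```

```text
time: 6.15
tool_pos: [0.6129, -0.1071, 0.0076]
eef_rot: [-1.571, -0.002, 0.144]
ft_force: [0.3, 0.6, 0.8]
grip_width: 0.0129
[ 0.6129 -0.1071  0.0076] [-1.5714 -0.0021  0.1436] [0.3  0.57 0.76] 0.012890936350571787
```

```bash
python3 -m crank '[[0,-0.2,0.5,0,0.15],[0,-0.2,1.0,0,0.15],[0,-0.2,1.5,0,0.15],[-0.08,-0.2,2,0,0.15],[-0.16,-0.2,2.5,0,0.15],[-0.24,-0.2,3,0,0.15],[-0.32,-0.2,3.5,0,0.15],[-0.4,-0.2,4,0,0.15],[-0.48,-0.2,4.5,0,0.15],[-0.56,-0.2,5,0,0.15]]'
python3 - <<'E'
from h import *
s=robot.read_state(); print(np.round(s["tool_pos"],4),np.round(s["eef_rot"],4),np.round(s["ft_force"],2),s["grip_width"])
for n in("top","scene"):
    p,d=robot.snapshot(n); cv2.imwrite(f"pics/{n}2f.png",p)
    c=p[110:260,210:410] if n=="top" else p[150:290,245:435]
    cv2.imwrite(f"pics/{n}2.png",cv2.resize(c,None,fx=4,fy=4,interpolation=cv2.INTER_CUBIC))
E
```

```text
time: 7.15
tool_pos: [0.6, -0.058, 0.0096]
eef_rot: [-1.571, -0.002, 0.144]
ft_force: [0.3, -0.2, 0.6]
grip_width: 0.0128
[ 0.6    -0.058   0.0096] [-1.5714 -0.002   0.1435] [ 0.34 -0.2   0.55] 0.012792080198770298
```

View pics/top2.png

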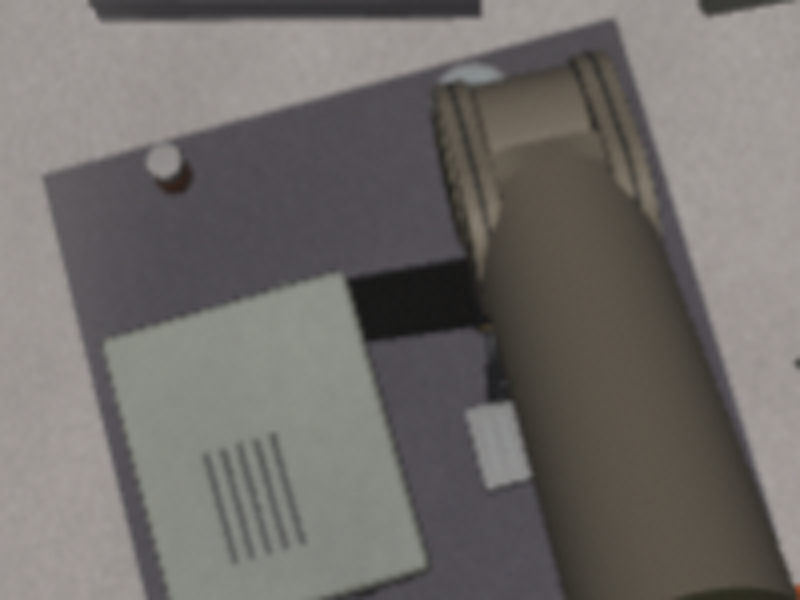

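View pics/scene2.png

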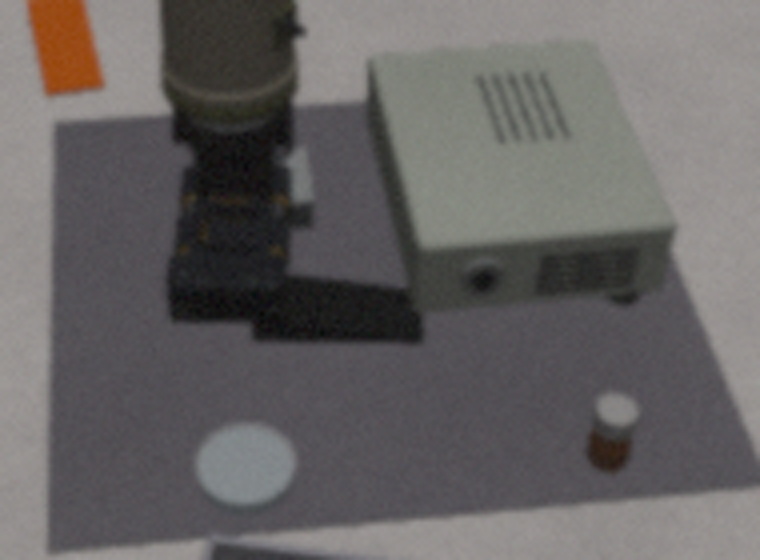

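Run:
```python
from h import *
o=np.array([245,150])
print(np.round(onz("scene",np.array([[194,345],[365,345],[254,339],[422,341]])/4+o,.002),4))
# top: edge lines of visible wedge sides
print(np.round(onz("top",np.array([[350,279],[367,340],[470,260],[484,326]])/4+[210,110],.008),4))
```

```text
[[ 0.6389 -0.0786  0.002 ]
 [ 0.6191  0.0391  0.002 ]
 [ 0.6264 -0.0383  0.002 ]
 [ 0.6087  0.078   0.002 ]]
[[ 0.6087  0.0687  0.008 ]
 [ 0.5621  0.0555  0.008 ]
 [ 0.6231 -0.0215  0.008 ]
 [ 0.5725 -0.0319  0.008 ]]
```

```bash
python3 -m crank '[[-0.08,0,0.5,0,0.15],[-0.16,0,1,0,0.15],[-0.24,0,1.5,0,0.15],[-0.32,0,2,0,0.15],[-0.4,0,2.4,0,0.15],[-0.46,0,2.7,0,0.15],[-0.52,0,3,0,0.15],[-0.56,0,3.2,0,0.15],[-0.6,0,3.4,0,0.15],[-0.6,0,3.5,0,0.15]]'
python3 - <<'E'
from h import *
s=robot.read_state(); print(np.round(s["tool_pos"],4),np.round(s["eef_rot"],4),np.round(s["ft_force"],2),s["grip_width"])
E
```

```text
time: 8.25
tool_pos: [0.5889, -0.0233, 0.0096]
eef_rot: [-1.571, -0.002, 0.145]
ft_force: [-0.0, -0.4, -0.3]
grip_width: 0.0128
[ 0.5889 -0.0233  0.0096] [-1.5708 -0.0019  0.1449] [-0.   -0.42 -0.29] 0.012808083070929661
```

```bash
python3 -m crank '[[-0.03,0,0.15,0,0.15],[-0.06,0,0.3,0,0.15],[-0.09,0,0.45,0,0.15],[-0.12,0,0.6,0,0.15],[-0.14,0,0.7,0,0.15],[-0.16,0,0.8,0,0.15],[-0.17,0,0.9,0,0.15],[-0.17,0,1.0,0,0.15],[-0.17,0,1.0,0,0.15],[-0.17,0,1.0,0,0.15]]'
python3 - <<'E'
from h import *
s=robot.read_state(); print(np.round(s["tool_pos"],4),np.round(s["eef_rot"],4),np.round(s["ft_force"],2),s["grip_width"])
E
```

```text
time: 9.25
tool_pos: [0.5858, -0.0142, 0.0095]
eef_rot: [-1.571, -0.002, 0.144]
ft_force: [1.0, -4.7, 0.4]
grip_width: 0.013
[ 0.5858 -0.0142  0.0095] [-1.5713 -0.0018  0.1444] [ 1.01 -4.71  0.44] 0.012961127408901351
```

```bash
python3 -m crank '[[0,0,0.1,0,0.15],[0,0,0.15,0,0.15],[0,0,0.2,0,0.15],[0,0,0.25,0,0.15],[0,0,0.3,0,0.15],[0,0,0.35,0,0.15],[0,0,0.4,0,0.15],[0,0,0.4,0,0.15],[0,0,0.4,0,0.15],[0,0,0.4,0,0.15]]'
python3 - <<'E'
from h import *
s=robot.read_state(); print(np.round(s["tool_pos"],4),np.round(s["eef_rot"],4),np.round(s["ft_force"],2),s["grip_width"])
E
```

```text
time: 10.25
tool_pos: [0.5854, -0.0119, 0.0096]
eef_rot: [-1.573, -0.002, 0.143]
ft_force: [1.4, -7.8, -0.5]
grip_width: 0.0133
[ 0.5854 -0.0119  0.0096] [-1.5731 -0.0018  0.1431] [ 1.4  -7.82 -0.49] 0.013316665085782095
```

```bash
python3 -m crank '[[0,0,0.25,0,0.15],[0,0,0.3,0,0.15],[0,0,0.35,0,0.15],[0,0,0.4,0,0.15],[0,0,0.45,0,0.15],[0,0,0.5,0,0.15],[0,0,0.5,0,0.15],[0,0,0.5,0,0.15],[0,0,0.5,0,0.15],[0,0,0.5,0,0.15]]'
python3 - <<'E'
from h import *
s=robot.read_state(); print(np.round(s["tool_pos"],4),np.round(s["eef_rot"],4),np.round(s["ft_force"],2),s["grip_width"])
E
```

```text
time: 11.25
tool_pos: [0.5849, -0.0101, 0.0096]
eef_rot: [-1.576, -0.001, 0.141]
ft_force: [1.7, -11.5, 0.2]
grip_width: 0.0132
[ 0.5849 -0.0101  0.0096] [-1.5764e+00 -1.5000e-03  1.4080e-01] [  1.67 -11.47   0.15] 0.013234469661033515
```

```bash
python3 -m crank '[[0,0,-0.8,0,0.15],[0,0,-2,0,0.15],[0,0,-3,0,0.15],[0,-2,-3,0,0.15],[0,-5,-3,0,0.15],[0,-8,-3,0,0],[0,-11,-3,0,0],[0,-14,-3,0,0],[0,-16,-3,0,0],[0,-16,-3,0,0]]'
python3 - <<'E'
from h import *
s=robot.read_state(); print(np.round(s["tool_pos"],4),np.round(s["eef_rot"],4),np.round(s["ft_force"],2),s["grip_width"])
for n in("top","scene"):
    p,d=robot.snapshot(n); cv2.imwrite(f"pics/{n}3f.png",p)
    c=p[110:260,210:410] if n=="top" else p[150:290,245:435]
    cv2.imwrite(f"pics/{n}3.png",cv2.resize(c,None,fx=4,fy=4,interpolation=cv2.INTER_CUBIC))
E
```

```text
time: 12.25
tool_pos: [0.5904, -0.0389, 0.173]
eef_rot: [-1.577, -0.006, 0.141]
ft_force: [0.8, 0.1, 0.3]
grip_width: 0.0007
[ 0.5904 -0.0389  0.173 ] [-1.5771 -0.0064  0.1408] [0.76 0.07 0.29] 0.0007085115239668546
```

View pics/scene3.png

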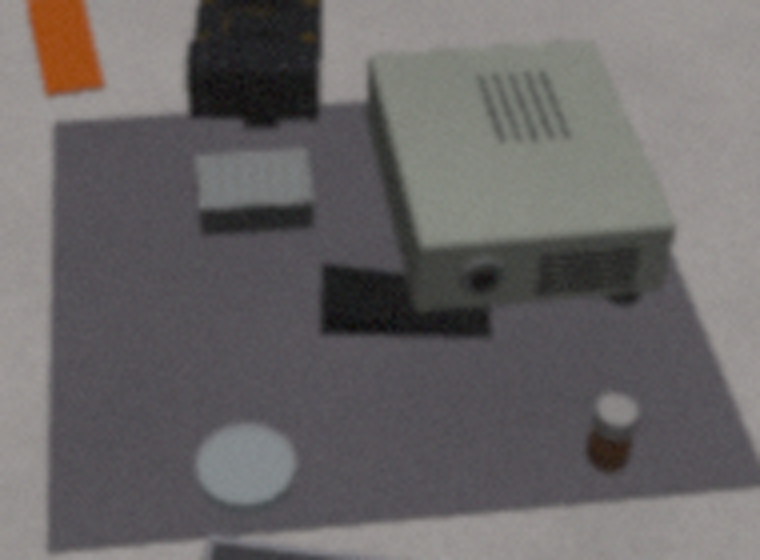

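View pics/top3.png

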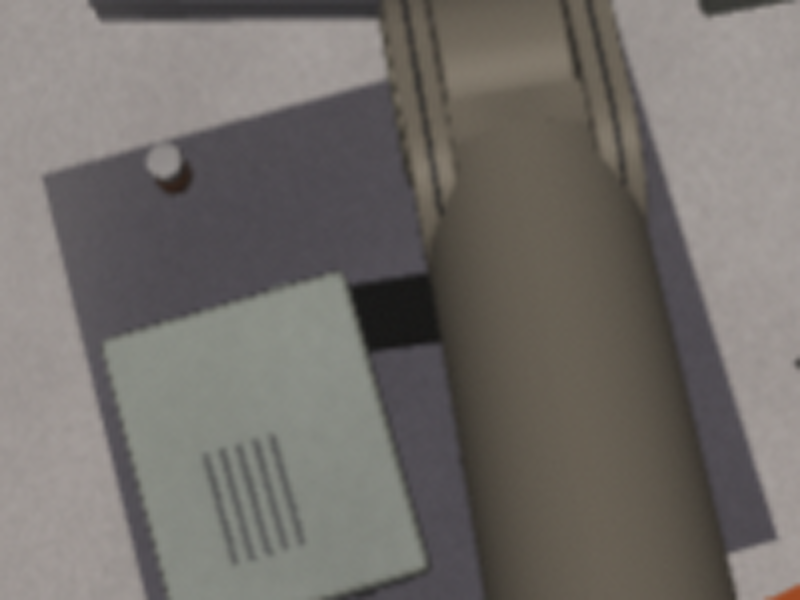

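Run:
```python
from h import *
q=onz("scene",np.array([[322,334],[490,336]])/4+[245,150],.002)[:,:2]; print(np.round(q,4))
a=(q[1]-q[0]);L=np.linalg.norm(a);a/=L; n=np.array([-a[1],a[0]])
# +x-side edge of the wedge is its y=-25 side
o=(q[0]+q[1])/2+n*.025; f=np.array([.574,.0845])-o
print(L,np.rad2deg(np.arctan2(a[1],a[0])),"foot in wedge frame",f@a,f@n)
```

```text
[[0.6138 0.0079]
 [0.5961 0.1247]]
0.11812375627917823 98.6282570414273 foot in wedge frame 0.022615052276722527 0.0028543096078403555
```

```bash
python3 -m crank '[[-0.1,0,1.2,0,0],[-0.3,0,4,0,0],[-0.5,0.5,7.5,0,0],[-0.7,2,10.5,0,0],[-0.9,3.5,12.5,0,0],[-0.9,5,13,0,0],[-0.9,6.3,13,0,0],[-0.9,7,13,0,0],[-0.9,7.3,13,0,0],[-0.9,7.5,13,0,0]]'
python3 - <<'E'
from h import *
s=robot.read_state(); print(np.round(s["tool_pos"],4),np.round(s["eef_rot"],4),np.round(s["ft_force"],2),s["grip_width"])
E
```

```text
time: 13.35
tool_pos: [0.5622, 0.0868, 0.0937]
eef_rot: [-1.576, -0.002, 0.139]
ft_force: [-0.1, -0.6, 0.7]
grip_width: 0.0003
[0.5622 0.0868 0.0937] [-1.5764 -0.0017  0.1389] [-0.09 -0.56  0.66] 0.00034659998194095824
```

```bash
python3 -m crank '[[0,0.1,0,0,0],[0,0.2,0,0,0],[0,0.3,0,0,0],[0,0.4,0,0,0],[0,0.5,0,0,0],[0,0.6,0,0,0],[0,0.7,0,0,0],[0,0.75,0,0,0],[0,0.8,0,0,0],[0,0.8,0,0,0]]'
python3 - <<'E'
from h import *
s=robot.read_state(); print(np.round(s["tool_pos"],4),np.round(s["eef_rot"],4),np.round(s["ft_force"],2),s["grip_width"])
E
```

```text
time: 14.35
tool_pos: [0.5623, 0.0868, 0.0866]
eef_rot: [-1.577, -0.002, 0.139]
ft_force: [-3.4, -1.2, 9.9]
grip_width: 0.0009
[0.5623 0.0868 0.0866] [-1.577 -0.002  0.139] [-3.45 -1.16  9.92] 0.0008651748854235867
```

```bash
python3 -m crank '[[0,0.1,0,0,0],[0,0.12,0,0,0],[0,0.15,0,0,0],[0,0.18,0,0,0],[0,0.2,0,0,0],[0,0.2,0,0,0],[0,0.2,0,0,0],[0,0.2,0,0,0],[0,0.2,0,0,0],[0,0.2,0,0,0]]'
python3 - <<'E'
from h import *
s=robot.read_state(); print(np.round(s["tool_pos"],4),np.round(s["eef_rot"],4),np.round(s["ft_force"],2),s["grip_width"])
E
```

```text
time: 15.35
tool_pos: [0.5625, 0.0867, 0.0864]
eef_rot: [-1.578, -0.002, 0.139]
ft_force: [-9.2, -2.7, 18.4]
grip_width: 0.0005
[0.5625 0.0867 0.0864] [-1.578  -0.0024  0.1389] [-9.2  -2.68 18.35] 0.0005410707711570842
```

The corner stays put: it moved only 0.2 mm while the force rose from 10 to 18 N. I'll lift off, go clear and check with the cameras.

```bash
python3 -m crank '[[0,-0.3,0,0,0],[0,-1,0,0,0],[0,-3,0,0,0],[0,-6,0,0,0],[0,-9,0,0,0],[0,-12,0,0,0],[0,-13,-4,0,0],[0,-13,-8,0,0],[-2,-13,-11,0,0],[-2,-13,-12,0,0]]' && python3 -m crank '[[-1,0,-1,0,0],[-3,0,-4,0,0],[-5,0,-8,0,0],[-6,0,-12,0,0],[-6,0,-16,0,0],[-6,0,-20,0,0],[-6,0,-23,0,0],[-6,0,-24,0,0],[-6,0,-24,0,0],[-6,0,-24,0,0]]'
python3 - <<'E'
from h import *
s=robot.read_state(); print(np.round(s["tool_pos"],4),np.round(s["ft_force"],2))
for n in("top","scene"):
    p,d=robot.snapshot(n); cv2.imwrite(f"pics/{n}4f.png",p)
    c=p[110:260,210:410] if n=="top" else p[150:290,245:435]
    cv2.imwrite(f"pics/{n}4.png",cv2.resize(c,None,fx=4,fy=4,interpolation=cv2.INTER_CUBIC))
E
```

```text
time: 16.35
tool_pos: [0.5578, -0.0384, 0.2173]
eef_rot: [-1.58, -0.002, 0.134]
ft_force: [0.6, -0.1, -0.1]
grip_width: 0.0005
time: 17.35
tool_pos: [0.5309, -0.2822, 0.2194]
eef_rot: [-1.579, -0.002, 0.136]
ft_force: [1.1, 0.6, 0.4]
grip_width: 0.0003
[ 0.5309 -0.2822  0.2194] [1.06 0.61 0.4 ]
```

View pics/top4.png

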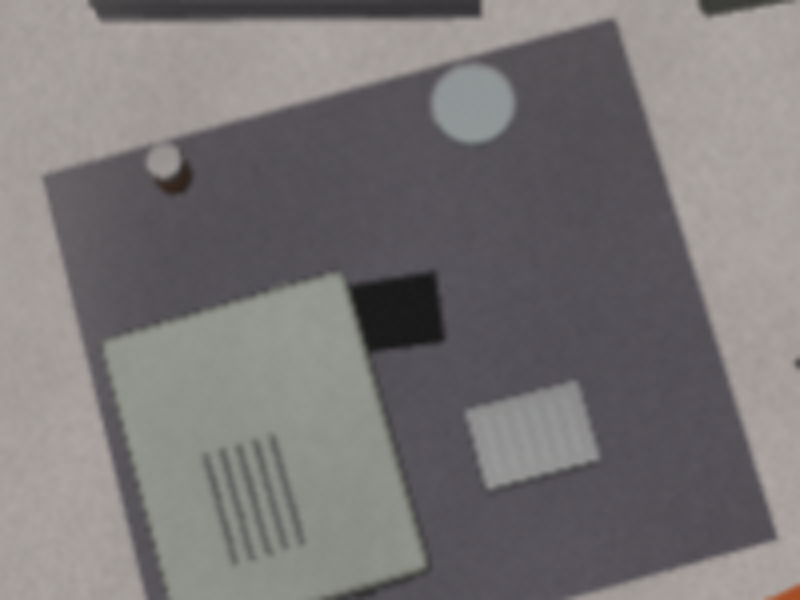

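View pics/scene4.png

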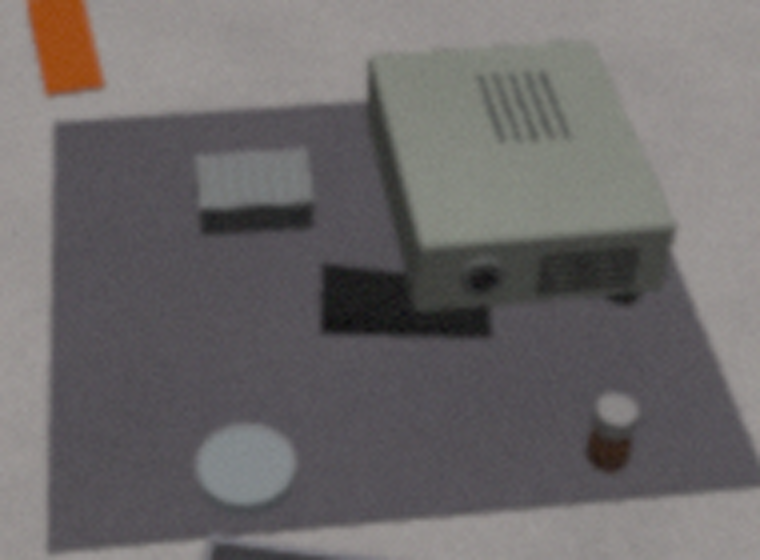

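The wedge lies flat under the case corner. In the scene crop its front edge runs from (322,334) to (490,336), the same as before the press. The dish, vial and slide box haven't moved, so I'm handing in.

```bash
python3 -c "
from plant import robot
print(robot.job_done())"
```

```text
the job is handed in; nothing more can be done
None
```

The wedge is snug under the short foot, the corner no longer rocks when pressed, and I handed the job in at about 17.5 s; no verdict was reported.

- **First press:** the corner rocked. The fingertip went down to z 80.2 mm at about 11 N, from a top I estimated at about 88 mm.
- **Wedge push:** I pushed it about 90 mm, thin end first, until the pushing force reached 11.5 N.
- **Second press:** the corner held. The fingertip stopped at z 86.6 mm at 10 N and sank only 0.2 mm more at 18 N.
- **Last camera check:**
  - The wedge lies flat and did not move under the second press.
  - The foot is at about x +23 mm, y +3 mm in the wedge's frame, inside the limits.
  - The slide box, dish and vial stand where they were; I did not re-check the bottles, beaker and tip box.
  - The arm is clear of everything.

**Disagreement between cameras:** the two views put the case's top corners about 10 mm apart in x, and some of the gap may be the rounded edges. I used the top view plus about 1 mm. I could not read the tilt directly, so I judged it by feel.

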